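# Fit the crank to the cam clamp and clamp the cedar box

### The job

Fit the loose blue crank onto the yellow-toothed hub of the cam clamp: turn it until its teeth mesh with the hub's, and push it fully home. Then turn the hub with the crank, clockwise seen from above, as far as it goes, so that the cam clamps the cedar box flush against the wooden fence. Leave the crank on the hub, let go, and do not disturb the stapler, masking tape, notepad or mug.

Things in the scene. Friction and masses are not known exactly. Their poses are not given: they have to be found in the camera images.
- crank: Loose blue crank, 0.3 kg, upright on its teeth. Origin on its axis at the tooth tips; z up, x along the arm. Six steel dog teeth point down, 14 mm high, radii 16 to 32 mm, centred at 0, 60, 120.. degrees from x, each 25.4 degrees wide with radial flanks. Above: round flange, radius 32 mm, 14 to 25 mm up; arm 24 mm wide along +x, 16 to 28 mm up.
- crank_grip (a point): In the crank's upright rectangular grip block on its axis, 50 mm above the crank's origin. The block is 44 mm along the arm by 30 mm across it, and its top is 66 mm above the origin: grip it across the 30 mm (y).
- crank_knob (a point): Axis of the crank's upright round black knob, 25 mm in diameter, on the arm's end 80 mm from the crank's axis; it reaches from 28 to 63 mm above the crank's origin.
- hub_seat (a point): Centre of the floor between the hub's yellow teeth, on its upright axis, 66 mm above the table; frame turns with the hub, z up. Teeth 14 mm high point up, radii and widths as the crank's, at 0, 60.. degrees from x. Home: crank yaw minus this yaw = 30 + any multiple of 60 degrees (play 4.6 each way), crank origin on this point; teeth on teeth it stands 14 mm high.
- hub (a joint): Angle of the hub with its wooden cam, rad; grows clockwise seen from above. Starts between 0.1 and 0.8; hard stop at 1.9, where the cam's red-marked lobe points at the box and clamps it. Friction of 0.15 N m keeps it where it is left.
- cam_clamp: Plywood clamp jig, fixed. Origin on the table under the hub's axis; +x points from hub to box and fence. Base board 222 x 212 x 10 mm (x -62 to 160). Inner face of the fence at x = 135 mm, fence top 55 mm above the table. Under the hub a wooden cam disc (radius 38, 16 mm off-centre, 12 to 40 mm high) pushes the box as it turns.
- cedar_box: Closed cedar pencil box, 80 x 172 x 62 mm (x, y, z), loose on the base board between cam and fence, top 72 mm above the table; origin at the centre of its underside, long side along the fence. Starts 6 to 8 mm from the fence; clamped, its origin is at x = 94 to 95 mm in the jig's frame.
- stapler: Red stapler, 34 x 148 x 52 mm, lying on the table, bystander.
- tape_masking: Roll of masking tape, 100 mm across, 25 mm high, lying flat near the table's front edge, bystander.
- notepad: Blue notepad, 154 x 102 x 14 mm, bystander.
- mug_tea: White mug with a leaf pattern, 92 x 127 x 95 mm, to the left of the clamp, bystander.
Not all that is in view belongs to the job. Leave any orange look-alike of the crank alone.

How it is judged:
By the outcome, as a careful person would: the job done as asked, in the order asked, and still so for the second after the job is handed in, with the robot touching nothing.
It also fails if it takes over 48 s, if anything falls off the work surface, if the arm or the gripper's body presses on something with over 40 N, if the wrist force passes 120 N, or if a joint passes its speed limit or range.

### The arm

A 6-joint arm with a two-finger parallel gripper is mounted at the origin on a cart in front of the work surface, level with it; the furniture and walls round the work are solid. World frame = base frame: x ahead of the robot, y to its left, z up, the work surface at z = 0. Lengths are in mm, angles in rad, forces in N, time in s.
With the tool pointing down it reaches from about 350 to 775 mm from the base axis. Payload 7.3 kg.
Tool frame: the origin (TCP) lies at the very end of the fingers, on their centre line; the grasp point (between the pads) lies 19 mm behind it; z points along the fingers, y is the line along which they close (so a half turn about z gives the same grasp; the last joint's range is limited). The gripper opens to 92 mm and grips with 3 to 60 N. Pads are 19 mm wide; open, the fingers measure 130 mm over their backs; the gripper's body (75 mm by 190 mm) begins 47 mm behind the grasp point.
Start: joints at [1.004, 0.342, 1.524, -0, 1.275, -0.146], TCP at [214.446, 479.226, 226.741] pointing down, gripper open.
Joint ranges: [-2.53, 2.53], [-0.77, 2.02], [0.04, 2.7], [-1, 4.14], [0.28, 2.66], [-3.11, 3.11]. Speed limits (rad/s): [2.57, 2.57, 3.14, 3.14, 3.14, 3.14].

### API

Orientations are given as [roll, pitch, yaw] about the fixed x, y, z axes, in that order (R = Rz(yaw) Ry(pitch) Rx(roll)).
In Python, from plant import get_obs, vision, workorder gives the robot as it stands.
- The arm moves only by the shell command python3 -m pendant 'ROWS' [OPENING]. ROWS is a JSON object of lists of equal length, an entry for each row: "dp": the shift along the tool's x, y, z in m, a list of three; "rotation": the turn, a rotation vector about the tool's x, y, z in rad, a list of three. A call has 1 to 8 rows; each row is the pose to reach, as a shift and turn from the pose commanded when the call began, along the tool's axes at that moment; what a row does not reach only later rows make up. A row lasts 1/8 s, in which the tool goes at most 62.5 mm and 10.7 degrees, less where a joint would pass 70% of its speed; a pose out of reach is approached as far as the arm can. A call with a gripper value outside its range is refused whole. OPENING is the finger opening in m, from 0 to 0.0918, set as the call begins (- or left out, the last holds). The fingers move at their own pace and stop on an object; the grip force is fixed at half the most. Time passes only in rows, so rows that repeat a pose let the fingers close. It gives the time, the measured TCP pose, the force, the opening and the grip force at its end, in the units of the state.
- get_obs(): the state, without advancing time (a new reading comes with each control period).
- vision.capture(name): name is "scene" or "top" or "wrist"; returns a dict with "pixels" (400x640x3 uint8, red, green, blue), "vfov" (degrees; the focal length in pixels is half the picture's height over the tangent of half this angle, whatever the lens; pixels are square), "cx", "cy" (the principal point, pixels), "pose" (4x4, takes a point from camera to world coordinates); the wrist camera has in their place "T_tool_cam" (4x4, takes a point from camera to tool coordinates, whose origin is the TCP and whose axes are the flange's). Camera axes: x right, y up, looking along -z (the intrinsics and any distortion apply to the point x, -y, -z); pixel columns grow to the right and rows downward; lengths in mm; the calibration is good to about 2 mm. A picture is of the moment at which its call begins: read the wrist's pose just before it. There is no depth.
- workorder.close_job(): hands the job in; it is judged then, once.
The state is a dict: "time": time; "joint_positions": joint angles; "dq": joint speeds; "tau": joint torques, N m; "tool_pos": TCP position; "tcp_rot": TCP orientation; "contact_force": force on the tool from outside, world axes, zero at the start; "moment": the same for the moment, N m; "grip_width": finger opening in mm; "finger_force": force on a finger pad.
Only numpy, scipy, OpenCV 4.12 (cv2) and the standard library are available. Lean on these libraries where they do the work, as an engineer would, in place of code of your own. Each camera call takes 0.05 s, during which the arm holds its last target. There are 200 camera calls.

## Working session

There is one attempt and no reset: what is moved stays moved. The work goes in short steps, Python scripts to look and compute and a shell command to move; the robot and the scene stay as the last step left them, time stands still between calls to the robot, and variables do not carry over. Pictures are saved under pics/ and viewed, at most 10 in all, crops included, and the job is handed in when it is done.

```bash
mkdir -p pics; ls
python3 - <<'E'
from plant import get_obs, vision
import cv2,json,numpy as np
print(get_obs())
import pickle
for n in ["scene","top"]:
    d=vision.capture(n); pickle.dump(d,open(f'pics/{n}.pkl','wb'))
    cv2.imwrite(f'pics/{n}.png',d['pixels'][:,:,::-1]); print({k:v for k,v in d.items() if k!='pixels'})
E
```

```text
pics
{'time': 0.0, 'joint_positions': array([ 1.00399907e+00,  3.42707133e-01,  1.52499479e+00, -1.00783484e-05,
        1.27538804e+00, -1.46006021e-01]), 'dq': array([ 1.17738437e-03, -1.64634735e-03,  5.35577787e-04,  5.28391856e-05,
       -1.67958473e-03,  6.26972718e-04]), 'tau': array([-1.43244040e-03, -4.31248856e+01, -2.44211268e+01,  7.16570718e-02,
        5.60021424e-02, -4.80005224e-05]), 'tool_pos': array([214.22486826, 478.87247006, 226.06080588]), 'tcp_rot': array([-3.14010987e+00, -2.08305813e-04,  2.72080421e+00]), 'contact_force': array([-0.02456256, -0.42524524,  0.17315453]), 'moment': array([ 0.01837379,  0.05761542, -0.00201105]), 'finger_force': 0.0, 'grip_width': 92.18188898156576}
{'vfov': 42.36184682153016, 'cx': 326.25654580398805, 'cy': 195.6071630064298, 'pose': array([[ 8.77173680e-01,  3.73547344e-01, -3.01709658e-01,
        -4.32629757e+01],
       [-4.80030101e-01,  6.66846858e-01, -5.69988044e-01,
        -9.21700076e+02],
       [-1.17233828e-02,  6.44808227e-01,  7.64254482e-01,
         1.39835170e+03],
       [ 0.00000000e+00,  0.00000000e+00,  0.00000000e+00,
         1.00000000e+00]])}
{'vfov': 45.38669458325694, 'cx': 319.40835510652613, 'cy': 196.57780150122724, 'pose': array([[-2.86564910e-02,  9.97897341e-01, -5.81352087e-02,
         4.13599283e+02],
       [-9.99536839e-01, -2.92024359e-02, -8.56305015e-03,
         5.72645781e+01],
       [-1.02427347e-02,  5.78628958e-02,  9.98271993e-01,
         1.53161599e+03],
       [ 0.00000000e+00,  0.00000000e+00,  0.00000000e+00,
         1.00000000e+00]])}
```

View pics/scene.png

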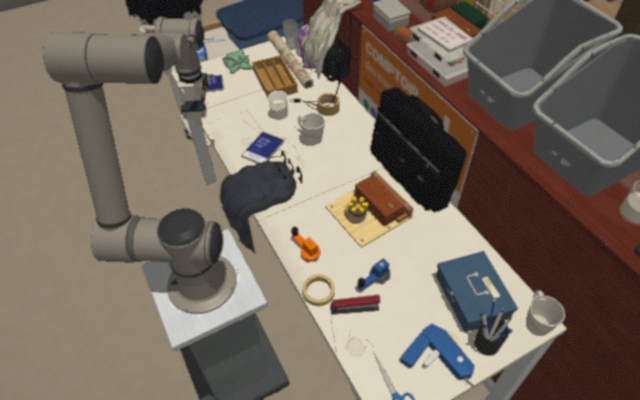

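View pics/top.png

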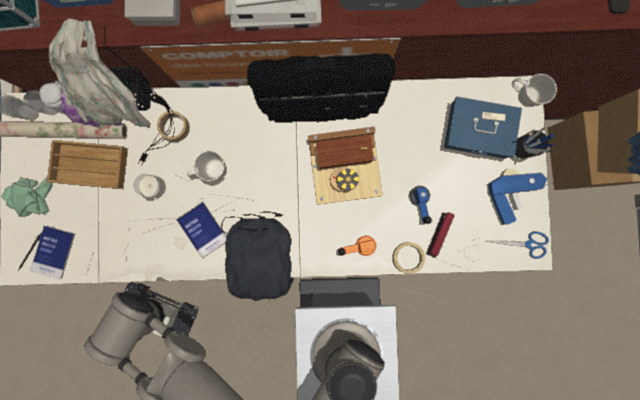

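Candidates for the crank: blue at top (421,194) / scene (378,272), and orange at top (365,245) / scene (308,245). The blue one fits the description (blue, black knob), and the orange one is the look-alike. The hub is at top (346,180) / scene (357,209). I'll confirm this in one enlarged mosaic.

```bash
cat > h.py <<'E'
import numpy as np, cv2
from scipy.spatial.transform import Rotation as R
def ray(d,px,pose=None):
    P=d['pose'] if pose is None else pose
    f=200/np.tan(np.radians(d['vfov']/2))
    v=np.array([(px[0]-d['cx'])/f,-(px[1]-d['cy'])/f,-1])
    return P[:3,3],P[:3,:3]@v
def tri(rays):
    A=np.zeros((3,3));b=np.zeros(3)
    for o,v in rays:
        v=v/np.linalg.norm(v);M=np.eye(3)-np.outer(v,v);A+=M;b+=M@o
    p=np.linalg.solve(A,b)
    return p,[round(float(np.linalg.norm(np.cross(p-o,v/np.linalg.norm(v)))),2) for o,v in rays]
def atz(r,z): o,v=r; return o+v*(z-o[2])/v[2]
def proj(d,p,pose=None):
    P=d['pose'] if pose is None else pose
    f=200/np.tan(np.radians(d['vfov']/2)); q=P[:3,:3].T@(np.asarray(p,float)-P[:3,3])
    return np.array([d['cx']-f*q[0]/q[2],d['cy']+f*q[1]/q[2]])
def shot(name):
    from plant import get_obs,vision
    import pickle
    s=get_obs(); d=vision.capture('wrist')
    T=np.eye(4);T[:3,:3]=R.from_euler('xyz',s['tcp_rot']).as_matrix();T[:3,3]=s['tool_pos']
    d['pose']=T@d['T_tool_cam']; d['s']=s
    pickle.dump(d,open(f'pics/{name}.pkl','wb')); cv2.imwrite(f'pics/{name}.png',d['pixels'][:,:,::-1]); return d
E
python3 - <<'E'
from h import *
import pickle
s=pickle.load(open('pics/scene.pkl','rb'));t=pickle.load(open('pics/top.pkl','rb'))
for n,a,b in [('crank',(379,267),(421,194)),('knob',(362,287),(427,220)),('hub',(357,206),(346,180)),('orange',(309,249),(365,245))]:
    print(n,tri([ray(s,a),ray(t,b)]))
c=lambda d,x,y:cv2.resize(d['pixels'][y-30:y+30,x-40:x+40],(400,300),interpolation=cv2.INTER_CUBIC)
m=np.vstack([np.hstack([c(s,375,270),c(t,421,200)]),np.hstack([c(s,365,205),c(t,346,165)])])
cv2.imwrite('pics/mosaic.png',m[:,:,::-1])
E
```

```text
crank (array([ 496.5708592 , -244.39760546,   46.24138152]), [2.57, 2.57])
knob (array([ 419.00120775, -266.34616931,   23.10204541]), [1.3, 1.3])
hub (array([549.71522037, -14.39194551,  62.5571029 ]), [2.01, 2.01])
orange (array([344.1295972 , -67.71792943,  25.73353993]), [1.22, 1.22])
```

View pics/mosaic.png

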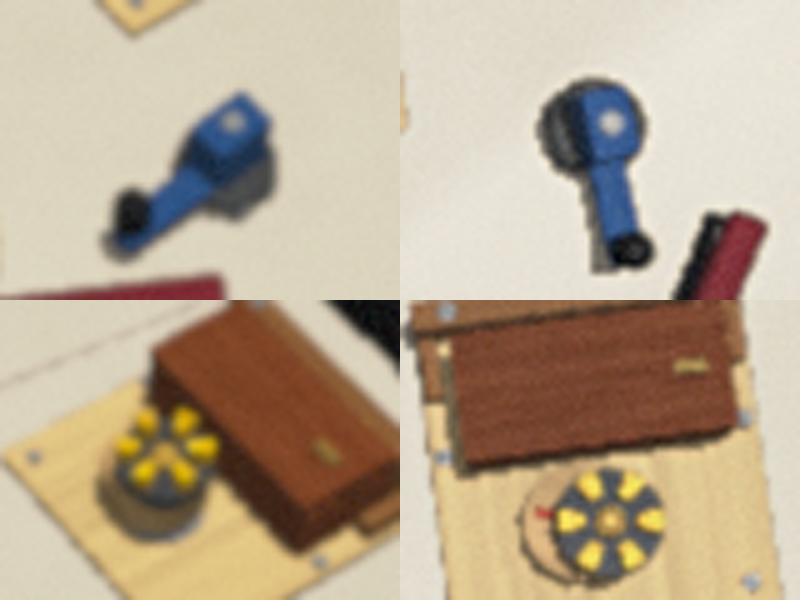

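The crops confirm it. The blue crank has its grip dot at top (423,194) / scene (382,264), with its arm pointing towards the robot and a black knob. The yellow-toothed hub's bolt is at top (348,179) / scene (358,206), and its red lobe mark points to +y. Next I'll move the wrist camera over the crank.

```bash
cat >> h.py <<'E'
def plan(xyz,yaw):
    from plant import get_obs
    s=get_obs(); Rm=R.from_euler('xyz',s['tcp_rot'])
    Rt=R.from_euler('xyz',[np.pi,0,yaw])
    d=np.asarray(xyz,float)-s['tool_pos']
    print('dp mm',Rm.inv().apply(d).round(1),'rot',(Rm.inv()*Rt).as_rotvec().round(4),'t',s['time'],'q6',s['joint_positions'][5].round(2))
E
python3 - <<'E'
from h import *
import pickle
s=pickle.load(open('pics/scene.pkl','rb'));t=pickle.load(open('pics/top.pkl','rb'))
print(tri([ray(s,(381.8,264.2)),ray(t,(423.2,194.4))]),tri([ray(s,(358.4,205.6)),ray(t,(348,179.2))]))
d=shot('w0'); print(d['T_tool_cam'].round(3),d['vfov'],d['cx'],d['cy'])
plan((440,-240,300),3.42)
E
```

```text
(array([ 497.556436  , -248.78881401,   66.39577455]), [1.39, 1.39]) (array([551.31584645, -20.2404741 ,  69.9923799 ]), [2.01, 2.01])
[[-1.0000e-03  9.5500e-01  2.9700e-01  7.9632e+01]
 [ 1.0000e+00  1.0000e-03  0.0000e+00  9.8400e-01]
 [ 0.0000e+00  2.9700e-01 -9.5500e-01 -1.5741e+02]
 [ 0.0000e+00  0.0000e+00  0.0000e+00  1.0000e+00]] 68.44472178347613 320.9511322922447 203.12061250976373
dp mm [-499.7 -564.1  -73.2] rot [-1.000e-03 -6.000e-04 -6.992e-01] t 0.15 q6 -0.15
```

```bash
python3 -m pendant '{"dp":[[-0.01,-0.01,-0.05],[-0.04,-0.045,-0.073],[-0.08,-0.09,-0.073],[-0.12,-0.135,-0.073],[-0.16,-0.18,-0.073],[-0.2,-0.225,-0.073],[-0.24,-0.27,-0.073],[-0.28,-0.315,-0.073]],"rotation":[[0,0,0],[0,0,-0.1],[0,0,-0.2],[0,0,-0.3],[0,0,-0.4],[0,0,-0.5],[0,0,-0.6],[0,0,-0.7]]}'; python3 -c "
from h import *
plan((450,-240,280),3.42)"
```

```text
time: 1.15
tool_pos: [341.5, 75.5, 299.8]
tcp_rot: [-3.142, 0.001, -2.859]
contact_force: [1.1, -0.5, 0.2]
grip_width: 92.3
finger_force: 0.0
dp mm [ -16.2 -333.3   19.9] rot [-0.      0.0009  0.0043] t 1.15 q6 -1.86
```

```bash
python3 -m pendant '{"dp":[[-0.003,-0.055,0.003],[-0.006,-0.11,0.006],[-0.009,-0.165,0.01],[-0.012,-0.22,0.015],[-0.014,-0.275,0.02],[-0.016,-0.32,0.02],[-0.016,-0.333,0.02],[-0.016,-0.333,0.02]],"rotation":[[0,0,0.004],[0,0,0.004],[0,0,0.004],[0,0,0.004],[0,0,0.004],[0,0,0.004],[0,0,0.004],[0,0,0.004]]}'; python3 -c "
from h import *
d=shot('w1')
for p in [(497,-249,66),(419,-266,63)]: print(proj(d,p))"
```

```text
time: 2.15
tool_pos: [448.2, -238.4, 279.2]
tcp_rot: [3.14, -0.001, -2.867]
contact_force: [-0.0, 0.6, 0.5]
grip_width: 91.4
finger_force: 0.0
[303.16022258 209.06051232]
[305.861429   148.15074796]
```

View pics/w1.png

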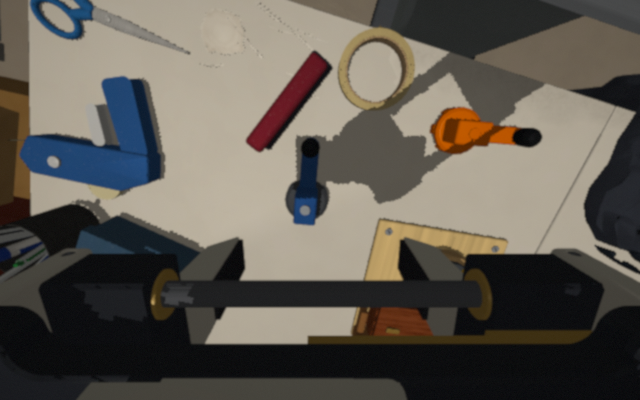

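The wrist view shows the crank's grip dot at (305,210), its knob top at (311,147) and its arm pointing up in the image. The orange look-alike is at (460,130) and stays untouched.

Run:
```python
from h import *
import pickle
w,s,t=[pickle.load(open(f'pics/{n}.pkl','rb')) for n in ('w1','scene','top')]
im=w['pixels'].astype(int)
g=im[195:225,290:320]; m=(g[...,0]>110); ys,xs=np.nonzero(m); 
b=im[130:160,295:325].sum(2); yb,xb=np.nonzero(b<90)
# exclude non-central blobs
k=(abs(xs-15)<6)&(abs(ys-15)<6); dot=(xs[k].mean()+290,ys[k].mean()+195); print(dot,k.sum())
print(xb.mean()+295,yb.mean()+130,len(xb))
P,e=tri([ray(w,dot),ray(s,(381.8,264.2)),ray(t,(423.2,194.4))]); print(P,e)
a=atz(ray(w,dot),66);
for kp in [(311,147),(xb.mean()+295,yb.mean()+130)]:
    c=atz(ray(w,kp),63); print(a,c,np.linalg.norm(a-c),np.degrees(np.arctan2(*(c-a)[1::-1])))
# blue top of the block axis
```

```text
(np.float64(304.5593220338983), np.float64(210.05084745762713)) 59
309.98943661971833 148.3943661971831 284
[ 497.69628088 -248.07532817   66.13117165] [1.21, 1.69, 1.38]
[ 497.84186437 -246.85892019   66.        ] [ 415.87801038 -260.14965168   63.        ] 83.08860875884886 -170.78945317217136
[ 497.84186437 -246.85892019   66.        ] [ 417.894508   -260.92305807   63.        ] 81.23041158177676 -170.0227564858221
```

```bash
python3 -c "
from h import *
plan((497.8,-247.2,34),3.316)"
```

```text
dp mm [-45.2 -23.  245.4] rot [ 0.0012 -0.0004  0.1008] t 2.2 q6 -2.49
```

```bash
python3 -m pendant '{"dp":[[-0.02,-0.01,0.04],[-0.045,-0.023,0.08],[-0.045,-0.023,0.125],[-0.045,-0.023,0.165],[-0.045,-0.023,0.2],[-0.045,-0.023,0.225],[-0.045,-0.023,0.24],[-0.045,-0.023,0.245]],"rotation":[[0,0,0.05],[0,0,0.1],[0,0,0.1],[0,0,0.1],[0,0,0.1],[0,0,0.1],[0,0,0.1],[0,0,0.1]]}' 0.06
python3 -m pendant '{"dp":[[0,0,0],[0,0,0],[0,0,0],[0,0,0]],"rotation":[[0,0,0],[0,0,0],[0,0,0],[0,0,0]]}' 0.02; python3 -c "
from h import *
plan((497.8,-247.2,34),3.316)"
```

```text
time: 3.2
tool_pos: [498.1, -247.4, 34.6]
tcp_rot: [3.141, -0.0, -2.966]
contact_force: [0.1, -0.2, 0.9]
grip_width: 60.1
finger_force: 0.0
time: 3.7
tool_pos: [498.3, -248.2, 35.3]
tcp_rot: [-3.141, 0.001, -2.967]
contact_force: [-0.9, 1.9, 4.0]
grip_width: 29.5
finger_force: 30.0
dp mm [0.3 1.1 1.3] rot [-0.0002  0.0007  0.0006] t 3.7 q6 -2.35
```

```bash
python3 -c "
from h import *
plan((598,-113,210),3.316)"
```

```text
dp mm [-121.9  115.8 -174.7] rot [-0.0002  0.0007  0.0006] t 3.7 q6 -2.35
```

```bash
python3 -m pendant '{"dp":[[0,0,-0.02],[0,0,-0.06],[-0.02,0.02,-0.1],[-0.045,0.045,-0.14],[-0.075,0.07,-0.165],[-0.1,0.1,-0.175],[-0.122,0.116,-0.175],[-0.122,0.116,-0.175]],"rotation":[[0,0,0],[0,0,0],[0,0,0],[0,0,0],[0,0,0],[0,0,0],[0,0,0],[0,0,0]]}'; python3 -c "
from h import *
d=shot('w2')
print(proj(d,(551.3,-20.2,70)))"
```

```text
time: 4.7
tool_pos: [598.5, -111.2, 209.0]
tcp_rot: [3.141, -0.001, -2.964]
contact_force: [0.3, -1.3, -2.8]
grip_width: 30.0
finger_force: 30.0
[417.34991766 162.28156546]
```

View pics/w2.png

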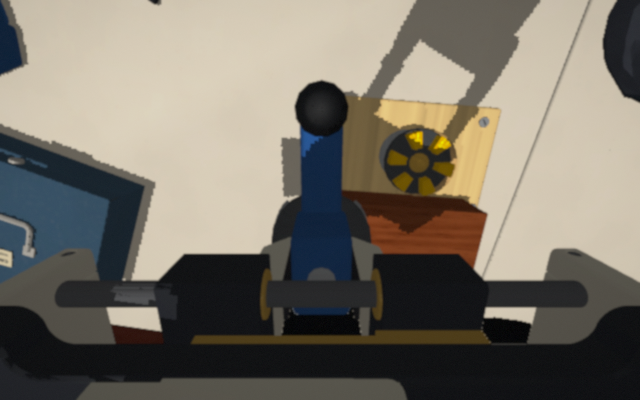

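The hub is clearly visible with its bolt at (419,162). The teeth lie around it and the held crank's arm does not hide them. I'll take a second view for parallax.

```bash
python3 -m pendant '{"dp":[[0.02,-0.025,0],[0.04,-0.05,0],[0.045,-0.055,0],[0.045,-0.055,0],[0.045,-0.055,0]],"rotation":[[0,0,0],[0,0,0],[0,0,0],[0,0,0],[0,0,0]]}'
cat > fit.py <<'E'
from h import *
import pickle,sys
from scipy.optimize import minimize
d3=shot('w3')
V=[pickle.load(open(f'pics/{n}.pkl','rb')) for n in ('w2','w3')]
Y=[]
for d in V:
    hsv=cv2.cvtColor(d['pixels'],cv2.COLOR_RGB2HSV)
    m=cv2.inRange(hsv,(18,170,60),(36,255,255)); 
    c=proj(d,(551.3,-20.2,75)).astype(int); k=np.zeros_like(m); cv2.circle(k,tuple(int(v) for v in c),50,255,-1)
    Y.append((cv2.GaussianBlur((m&k).astype(np.float32)/255,(0,0),1.0),c)); print(c,(m&k).sum()/255)
def model(d,p,c):
    S=8;im=np.zeros((100*S,100*S),np.uint8)
    for i in range(6):
        a=p[2]+np.radians(60*i)+np.radians(np.linspace(-12.7,12.7,8))
        for z in (80,):
            q=np.r_[np.c_[32*np.cos(a),32*np.sin(a)],np.c_[16*np.cos(a[::-1]),16*np.sin(a[::-1])]]
            px=np.array([proj(d,(p[0]+u,p[1]+v,z)) for u,v in q])-c+50
            cv2.fillPoly(im,[(px*S).astype(np.int32)],255)
    return cv2.GaussianBlur(cv2.resize(im,(100,100),interpolation=cv2.INTER_AREA).astype(np.float32)/255,(0,0),1.0)
def cost(p,vs=(0,1)): return sum(float(((model(V[i],p,Y[i][1])-Y[i][0][Y[i][1][1]-50:Y[i][1][1]+50,Y[i][1][0]-50:Y[i][1][0]+50])**2).sum()) for i in vs)
for vs in ((0,),(1,),(0,1)):
    b=min((minimize(lambda u:cost((u[0],u[1],u[2]/20),vs),(551,-20,a*20),method='Nelder-Mead',options=dict(initial_simplex=[(551,-20,a*20),(555,-20,a*20),(551,-16,a*20),(551,-20,a*20+3)],xatol=.05,fatol=.05)) for a in np.radians([0,20,40])),key=lambda r:r.fun)
    print(vs,b.x[:2],np.degrees(b.x[2]/20)%60,b.fun)
E
python3 fit.py
python3 - <<'E'
import cv2,numpy as np
a=cv2.imread('pics/w3.png')[80:240,380:580];cv2.imwrite('pics/w3c.png',cv2.resize(a,None,fx=3,fy=3))
E
```

```text
time: 5.38
tool_pos: [563.4, -174.3, 209.7]
tcp_rot: [3.141, 0.0, -2.966]
contact_force: [-0.3, 0.6, -3.4]
grip_width: 29.8
finger_force: 30.0
[418 163] 1704.0
[468 206] 1771.0
(0,) [551.09348889 -19.75218221] 28.230418122140136 365.3887939453125
(1,) [550.80896186 -20.67727899] 28.91694117156235 531.8722534179688
(0, 1) [551.03365118 -20.00544222] 28.717900717187657 906.7630004882812
```

View pics/w3c.png

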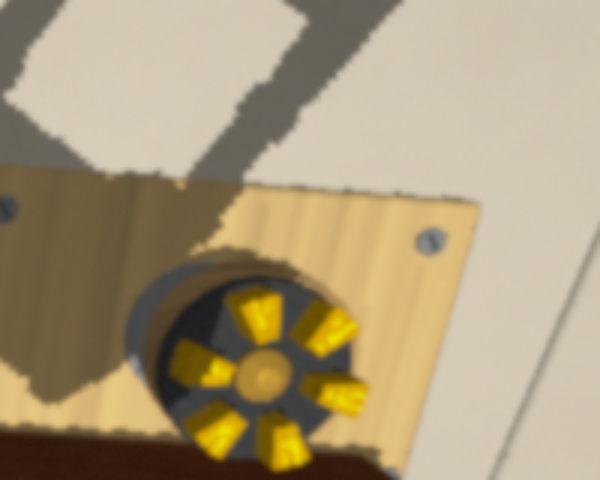

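```bash
sed -i "s/^d3=.*//; s/for z in (80,):/for z in (0,):/" fit.py
python3 - <<'E'
s=open('fit.py').read()
s=s.replace("            px=np.array([proj(d,(p[0]+u,p[1]+v,z)) for u,v in q])-c+50\n            cv2.fillPoly(im,[(px*S).astype(np.int32)],255)",
"            px=np.array([proj(d,(p[0]+u,p[1]+v,zz)) for u,v in q for zz in (66,80)])-c+50\n            cv2.fillConvexPoly(im,cv2.convexHull((px*S).astype(np.int32)),255)")
s+="""
print(tri([ray(V[0],(418.5,162)),ray(V[1],(468,205.3))]))
t,sc=[pickle.load(open(f'pics/{n}.pkl','rb')) for n in ('top','scene')]
print(tri([ray(V[0],(418.5,162)),ray(V[1],(468,205.3)),ray(t,(348,179.2)),ray(sc,(358.4,205.6))]))
"""
open('fit.py','w').write(s)
E
python3 fit.py
```

```text
[418 163] 1704.0
[468 206] 1771.0
(0,) [551.70051822 -17.56368089] 27.973032094565433 220.12582397460938
(1,) [552.1327038  -17.29973474] 28.36536263337547 224.0713653564453
(0, 1) [551.91579024 -17.41987702] 28.07817621230857 449.60267639160156
(array([550.2078792 , -21.38379521,  76.25945918]), [0.03, 0.03])
(array([550.97932356, -19.92532936,  71.52069598]), [0.4, 1.09, 1.74, 2.53])
```

```bash
python3 -c "
from h import *
plan((551.6,-18,125),3.108)"
```

```text
dp mm [-15.6 155.8  84.7] rot [3.000e-04 1.000e-04 2.095e-01] t 5.425 q6 -2.18
```

```bash
python3 -m pendant '{"dp":[[-0.003,0.03,0],[-0.007,0.065,0.01],[-0.01,0.1,0.03],[-0.013,0.13,0.05],[-0.0156,0.15,0.07],[-0.0156,0.156,0.0847],[-0.0156,0.156,0.0847],[-0.0156,0.156,0.0847]],"rotation":[[0,0,0.04],[0,0,0.08],[0,0,0.12],[0,0,0.17],[0,0,0.21],[0,0,0.21],[0,0,0.21],[0,0,0.21]]}'; python3 -c "
from h import *
plan((551.6,-18,125),3.108)
d=shot('w4')
import pickle
from plant import vision
s=vision.capture('scene');pickle.dump(s,open('pics/scene4.pkl','wb'))
a=cv2.resize(s['pixels'][150:260,300:440],(560,440),interpolation=cv2.INTER_CUBIC)
cv2.imwrite('pics/s4.png',a[:,:,::-1])
"
```

```text
time: 6.42
tool_pos: [552.1, -19.2, 125.7]
tcp_rot: [-3.141, 0.001, 3.107]
contact_force: [0.5, -0.5, -3.0]
grip_width: 29.9
finger_force: 30.0
dp mm [0.5 1.2 0.7] rot [-0.0004  0.0015 -0.0013] t 6.425 q6 -1.71
```

View pics/w4.png

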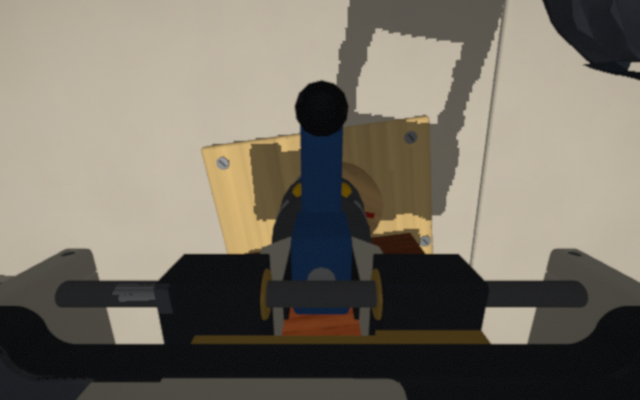

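The view shows yellow teeth at (297,190) and (346,190), symmetric about the arm at column 321, so the crank is centred and meshed in yaw. I'll lower it.

```bash
python3 -m pendant '{"dp":[[0,0,0.004],[0,0,0.008],[0,0,0.011],[0,0,0.013],[0,0,0.015],[0,0,0.015]],"rotation":[[0,0,0],[0,0,0],[0,0,0],[0,0,0],[0,0,0],[0,0,0]]}'
```

```text
time: 7.28
tool_pos: [551.3, -18.4, 109.8]
tcp_rot: [3.141, -0.0, 3.107]
contact_force: [-0.6, 0.6, -2.7]
grip_width: 29.9
finger_force: 30.0
```

```bash
python3 -m pendant '{"dp":[[0,0,0.002],[0,0,0.004],[0,0,0.006],[0,0,0.008],[0,0,0.009],[0,0,0.009]],"rotation":[[0,0,0],[0,0,0],[0,0,0],[0,0,0],[0,0,0],[0,0,0]]}'
```

```text
time: 8.02
tool_pos: [551.4, -18.4, 101.3]
tcp_rot: [3.142, 0.0, 3.107]
contact_force: [-1.3, 0.8, 1.5]
grip_width: 29.8
finger_force: 30.0
```

```bash
python3 -m pendant '{"dp":[[0,0,0.001],[0,0,0.002],[0,0,0.003],[0,0,0.003]],"rotation":[[0,0,0],[0,0,0],[0,0,0],[0,0,0]]}'
```

```text
time: 8.52
tool_pos: [551.5, -18.4, 101.2]
tcp_rot: [-3.141, 0.002, 3.107]
contact_force: [-9.3, 2.1, 22.7]
grip_width: 29.6
finger_force: 30.0
```

The crank is fully home: measured TCP z is 101.2 ≈ 66 + grasp height of 35.3, and pushing gave 22 N with no sinking. Now I'll turn it clockwise.

```bash
python3 -m pendant '{"dp":[[0,0,-0.0015],[0,0,-0.002],[0,0,-0.002],[0,0,-0.002],[0,0,-0.002],[0,0,-0.002],[0,0,-0.002],[0,0,-0.002]],"rotation":[[0,0,0],[0,0,0.06],[0,0,0.15],[0,0,0.25],[0,0,0.36],[0,0,0.48],[0,0,0.6],[0,0,0.6]]}'; python3 -c "
from plant import get_obs
s=get_obs();print(s['moment'],s['contact_force'],s['tcp_rot'],s['joint_positions'][5])"
```

```text
time: 9.52
tool_pos: [551.7, -19.4, 101.2]
tcp_rot: [-3.141, 0.002, 2.506]
contact_force: [-3.6, -3.0, 7.8]
grip_width: 29.7
finger_force: 30.0
[-0.5641858   0.70244589 -0.01006603] [-3.64527177 -3.02351569  7.80564461] [-3.14100860e+00  2.01242417e-03  2.50567783e+00] -1.107185409815555
```

```bash
python3 -m pendant '{"dp":[[0,0,0],[0,0,0],[0,0,0],[0,0,0],[0,0,0],[0,0,0]],"rotation":[[0,0,0.08],[0,0,0.18],[0,0,0.29],[0,0,0.4],[0,0,0.5],[0,0,0.5]]}'; python3 -c "
from h import *
from plant import get_obs,vision
s=get_obs();print(s['moment'],s['contact_force'],s['tcp_rot'],s['joint_positions'][5])
s=vision.capture('scene');t=vision.capture('top');w=shot('w5')
c=lambda d,x,y:cv2.resize(d['pixels'][y-40:y+40,x-50:x+50],(400,300),interpolation=cv2.INTER_CUBIC)
m=np.hstack([c(s,365,205),c(t,346,165)]);m=np.vstack([m,np.hstack([cv2.resize(w['pixels'][:,80:560],(400,300)),m[:300,:400]*0])])
cv2.imwrite('pics/m5.png',m[:,:,::-1])"
```

```text
time: 10.28
tool_pos: [551.1, -20.0, 101.2]
tcp_rot: [-3.14, 0.002, 2.006]
contact_force: [-5.3, -6.1, 8.4]
grip_width: 29.7
finger_force: 30.0
[-1.05956833  1.20502263  0.04609689] [-5.28151479 -6.05563491  8.36311578] [-3.14045279e+00  2.28864822e-03  2.00616451e+00] -0.6074899938392893
```

View pics/m5.png

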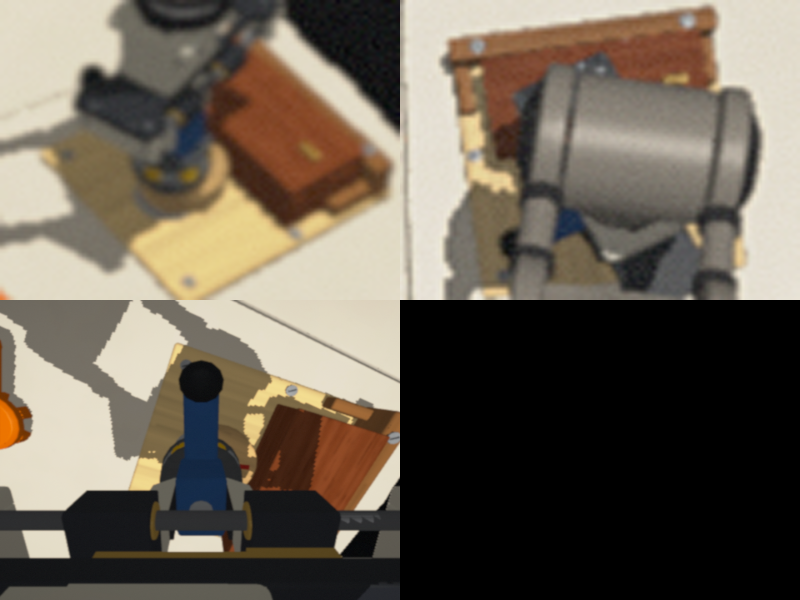

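The red lobe mark stays fixed relative to the crank, so the hub is turning with it. About 0.3–0.5 rad remains. I'll continue and watch the moment.

```bash
python3 -m pendant '{"dp":[[0,0,0],[0,0,0],[0,0,0],[0,0,0],[0,0,0]],"rotation":[[0,0,0.06],[0,0,0.12],[0,0,0.18],[0,0,0.24],[0,0,0.24]]}'; python3 -c "
from plant import get_obs
s=get_obs();print(s['moment'],s['tcp_rot'])"
```

```text
time: 11.05
tool_pos: [550.7, -20.3, 101.3]
tcp_rot: [-3.14, 0.003, 1.768]
contact_force: [-7.1, -6.7, 9.9]
grip_width: 29.9
finger_force: 30.2
[-1.30339244  1.34950558  0.72642967] [-3.13989491  0.00320548  1.76841825]
```

```bash
python3 -m pendant '{"dp":[[0,0,0],[0,0,0],[0,0,0],[0,0,0]],"rotation":[[0,0,0.03],[0,0,0.06],[0,0,0.08],[0,0,0.08]]}'; python3 -c "
from plant import get_obs
s=get_obs();print(s['moment'],s['tcp_rot'])"
```

```text
time: 11.55
tool_pos: [550.7, -20.7, 101.3]
tcp_rot: [-3.14, 0.004, 1.69]
contact_force: [-7.3, -9.7, 8.3]
grip_width: 31.1
finger_force: 32.0
[-1.52673437  1.32853645  1.19042589] [-3.1401643   0.00417669  1.68981329]
```

```bash
python3 -c "
from h import *
from plant import vision
import pickle
w=shot('w6');s=vision.capture('scene');pickle.dump(s,open('pics/scene6.pkl','wb'))
a=w['pixels'][40:340,120:520]
b=cv2.resize(s['pixels'][160:260,310:430],(360,300),interpolation=cv2.INTER_CUBIC)
cv2.imwrite('pics/m6.png',np.hstack([a,b])[:,:,::-1])"
```

```text
(no output)
```

View pics/m6.png

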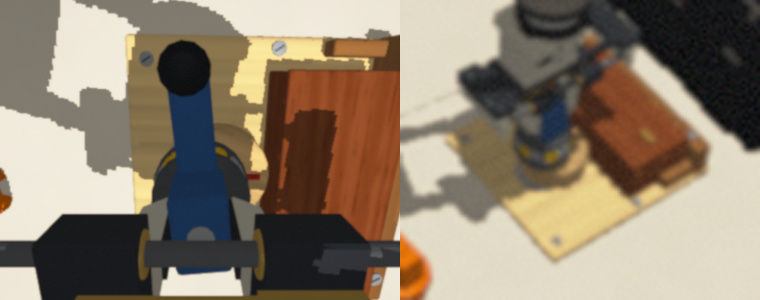

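The arm now leans about 0.1 rad relative to the tool (knob at crop (183,68), grip dot at (201,237)). So the crank stopped and the pads slipped, probably at the hard stop. I'll undo the twist, release, rise and inspect.

```bash
python3 -m pendant '{"dp":[[0,0,0],[0,0,0],[0,0,0]],"rotation":[[0,0,-0.05],[0,0,-0.09],[0,0,-0.09]]}'; python3 -c "
from plant import get_obs
s=get_obs();print(s['moment'],s['tcp_rot'])"
python3 -m pendant '{"dp":[[0,0,0],[0,0,0],[0,0,0],[0,0,-0.02],[0,0,-0.06],[0.02,0,-0.1],[0.04,0,-0.13],[0.04,0,-0.13]],"rotation":[[0,0,0],[0,0,0],[0,0,0],[0,0,0],[0,0,0],[0,0,0],[0,0,0],[0,0,0]]}' 0.06
python3 -c "
from h import *
w=shot('w7')"
```

```text
time: 12.02
tool_pos: [551.9, -20.1, 101.3]
tcp_rot: [3.14, 0.003, 1.777]
contact_force: [-3.4, -5.6, 8.5]
grip_width: 30.4
finger_force: 29.2
[-1.04576178  0.68331316  0.16468916] [3.14049270e+00 2.88118020e-03 1.77744128e+00]
time: 13.02
tool_pos: [544.2, 21.8, 232.4]
tcp_rot: [3.136, 0.001, 1.779]
contact_force: [0.5, 0.3, -0.9]
grip_width: 59.9
finger_force: 0.0
```

View pics/w7.png

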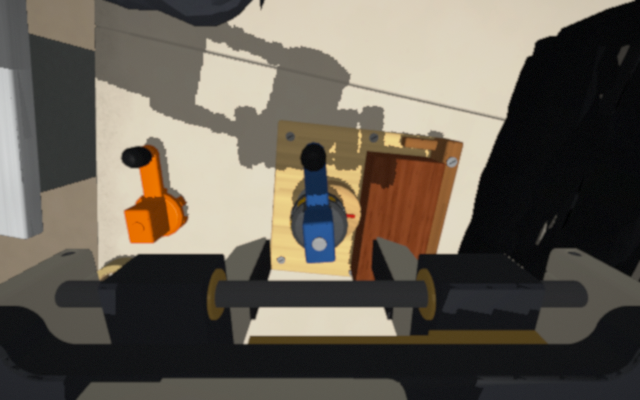

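The view shows the crank on the hub with its dot at (319,244) and knob at (314,156). The red mark at (351,216) points at the box, whose near edge runs from (368,153). Next I'll measure the crank yaw, jig yaw and box position numerically.

Run:
```python
from h import *
import pickle
w=pickle.load(open('pics/w7.pkl','rb')); im=w['pixels'].astype(int)
g=im[234:256,305:333]; m=(g.min(2)>85); ys,xs=np.nonzero(m); dot=(xs.mean()+305,ys.mean()+234)
b=im[140:175,298:330].sum(2); yb,xb=np.nonzero(b<90); kn=(xb.mean()+298,yb.mean()+140)
a=atz(ray(w,dot),132); c=atz(ray(w,kn),129); print('dot',dot,a,'knob',kn,c,np.linalg.norm(a-c),np.degrees(np.arctan2(*(c-a)[1::-1])))
for p,q,z in [((279,122),(272,268),10),((290,136),(281,259),10)]:
    u=atz(ray(w,p),z)-atz(ray(w,q),z); print('edge yaw',np.degrees(np.arctan2(u[1],u[0])),u)
u=atz(ray(w,(373,137)),10)-atz(ray(w,(290,136)),10);print('screws',np.degrees(np.arctan2(u[1],u[0])),u)
for r in (180,200,215,230):
    print(r,[(x,*im[r,x]) for x in list(range(354,374,1))])
    print(r,[(x,*im[r,x]) for x in list(range(426,462,1))])
```

```text
dot (np.float64(318.3257142857143), np.float64(244.02285714285713)) [551.81799855 -18.08788815 132.        ] knob (np.float64(313.0321361058601), np.float64(157.37996219281663)) [530.47410065  61.8941909  129.        ] 82.83534841539688 104.94167839500987
edge yaw 96.57238471538018 [-23.5000332 203.9658211   0.       ]
edge yaw 95.77967928456552 [-17.50776782 172.97091668   0.        ]
screws 11.141463145723938 [102.96034778  20.27740525   0.        ]
180 [(354, np.int64(225), np.int64(195), np.int64(127)), (355, np.int64(226), np.int64(195), np.int64(127)), (356, np.int64(226), np.int64(195), np.int64(127)), (357, np.int64(226), np.int64(194), np.int64(127)), (358, np.int64(221), np.int64(187), np.int64(123)), (359, np.int64(188), np.int64(158), np.int64(104)), (360, np.int64(139), np.int64(117), np.int64(77)), (361, np.int64(109), np.int64(92), np.int64(61)), (362, np.int64(86), np.int64(68), np.int64(44)), (363, np.int64(62), np.int64(39), np.int64(21)), (364, np.int64(56), np.int64(29), np.int64(17)), (365, np.int64(55), np.int64(28), np.int64(14)), (366, np.int64(54), np.int64(2
[... 10013 characters left out ...]
64(218), np.int64(198)), (449, np.int64(226), np.int64(218), np.int64(198)), (450, np.int64(225), np.int64(218), np.int64(198)), (451, np.int64(225), np.int64(218), np.int64(197)), (452, np.int64(225), np.int64(217), np.int64(198)), (453, np.int64(225), np.int64(218), np.int64(198)), (454, np.int64(225), np.int64(218), np.int64(198)), (455, np.int64(225), np.int64(218), np.int64(198)), (456, np.int64(225), np.int64(218), np.int64(198)), (457, np.int64(225), np.int64(218), np.int64(198)), (458, np.int64(225), np.int64(218), np.int64(198)), (459, np.int64(225), np.int64(218), np.int64(198)), (460, np.int64(225), np.int64(217), np.int64(197)), (461, np.int64(225), np.int64(218), np.int64(198))]
```

Run:
```python
from h import *
import pickle
w=pickle.load(open('pics/w7.pkl','rb')); t=pickle.load(open('pics/top.pkl','rb'))
H=np.array([551.8,-18.5,0])
far=[(441.7,180),(437.5,200),(434,215),(430.3,230)]; near=[(367.7,200),(365.3,215),(363,230)]; fo=[(454.3,180),(449.3,200),(445.8,215),(441.9,230)]
F=np.array([atz(ray(w,p),72) for p in far]);u=F[0]-F[-1];yaw=np.arctan2(u[1],u[0])-np.pi/2
print('jig/box yaw',np.degrees(yaw)); n=np.array([np.cos(yaw),np.sin(yaw),0])
o=np.array([atz(ray(w,p),55) for p in fo]);u=o[0]-o[-1];print('fence yaw',np.degrees(np.arctan2(u[1],u[0]))-90)
print('far',(F-H)@n,'near',[(atz(ray(w,p),72)-H)@n for p in near],'fence outer',(o-H)@n)
im=w['pixels'].astype(int)[205:228,338:358]; m=(im[...,0]>120)&(im[...,1]<70)&(im[...,2]<70); y,x=np.nonzero(m);r=(x.mean()+338,y.mean()+205)
v=atz(ray(w,r),40)-H; print('red',r,m.sum(),v,np.degrees(np.arctan2(v[1],v[0]))-np.degrees(yaw))
v=atz(ray(t,(334.6,177.4)),40)-H; print('red0',v,np.degrees(np.arctan2(v[1],v[0]))-np.degrees(yaw))
```

```text
jig/box yaw 6.086288831716799
fence yaw 5.6996443832047845
far [130.98851818 131.39442831 131.30931188 130.98851818] near [np.float64(52.78973869145553), np.float64(52.69718478514135), np.float64(52.71775805249158)] fence outer [153.24011758 153.02722578 153.16343113 152.81318739]
red (np.float64(349.5), np.float64(215.375)) 16 [39.02652515  4.62575417 40.        ] 0.673354365999054
red0 [ 7.3842543  39.29774545 40.        ] 73.27162471873827
```

The red mark points 0.7° off the jig's +x axis, so the lobe faces the box. It turned about 73°, and the moment rose to 1.2 N m with the crank slipping in the pads, so it is at the hard stop. The box is parallel to the fence and at it (within the camera's calibration), and the gripper is clear.

```bash
python3 -c "
from plant import workorder
print(workorder.close_job())"
```

```text
the job is handed in; nothing more can be done
None
```

I pushed the blue crank fully home on the hub, turned it clockwise to the stop so the cam clamps the cedar box against the fence, and let go. Box contact with the fence is confirmed only to about 2 mm by camera. I saw no contact with the stapler, tape, notepad or mug, and handed the job in at about 13 s of the 48 s.

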